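Put the meat probes back on charge

ROBOT

A 6-joint arm with a two-finger parallel gripper is mounted at the origin on a cart in front of the work surface, level with it; the furniture and walls round the work are solid. World frame = base frame: x ahead of the robot, y to its left, z up, the work surface at z = 0. Lengths are in m, angles in rad, forces in N, time in s.
With the tool pointing down it reaches from about 0.25 to 0.85 m from the base axis. Payload 12.5 kg.
Tool frame: the origin (TCP) lies between the finger pads; the fingertips stand 8 mm ahead of it and the grasp point (between the pads) lies 11 mm behind it; z points along the fingers, y is the line along which they close (so a half turn about z gives the same grasp; the last joint's range is limited). The gripper opens to 93 mm and grips with 3 to 60 N. Pads are 15 mm wide; open, the fingers measure 128 mm over their backs; the gripper's body (75 mm by 188 mm) begins 65 mm behind the grasp point.
Start: joints at [1.098, 0.351, 1.652, -0, 1.139, -0.085], TCP at [0.208, 0.509, 0.227] pointing down, gripper open.
Joint ranges: [-2.75, 2.75], [-0.79, 2.1], [0.01, 2.65], [-1.57, 4.71], [0.07, 3.14], [-2.87, 2.87]. Speed limits (rad/s): [2.22, 2.22, 2.79, 3.14, 3.14, 3.14].

INTERFACE

Orientations are given as a unit quaternion [x, y, z, w].
In Python, from workcell import manip gives the robot as it stands.
- The arm moves only by the tool drive_tool, never from a script. Its argument "moves" is one flat list of numbers, 7 for each row, row after row: the turn, a rotation vector about the tool's x, y, z in rad, then the shift along the tool's x, y, z in m, then the opening, from 0 (shut) to 1 (fully open). A call has 1 to 5 rows; each row shifts and turns the commanded pose from where the row before left it, along the tool's axes as they then stand; what a row does not reach is not made up. A row lasts 1/8 s, in which the tool goes at most 62.5 mm and 10.7 degrees, less where a joint would pass 70% of its speed; a pose out of reach is approached as far as the arm can. A call is refused whole if a number of a shift passes 0.0625 or a number of a turn 0.188, either way. A call with a gripper value outside its range is refused whole. The fingers move at their own pace and stop on an object; "grip_force" is the grip in N (left out, the last holds). Time passes only in rows, so rows that do not move let the fingers close. It gives the time, the measured TCP pose, the force, the opening and the grip force at its end, in the units of the state.
- manip.get_state(): the state, without advancing time (a new reading comes with each control period).
- manip.grab_frame(name): name is "scene" or "side" or "wrist"; returns a dict with "color" (400x640x3 uint8, red, green, blue), "vertical_fov" (degrees; the focal length in pixels is half the picture's height over the tangent of half this angle, whatever the lens; pixels are square), "cx", "cy" (the principal point, pixels), "rvec" (rotation vector, rad) and "tvec" (3), from world to camera coordinates, as OpenCV has them; the wrist camera has in their place "T_tool_cam" (4x4, takes a point from camera to tool coordinates, whose origin is the TCP and whose axes are the flange's). Camera axes: x right, y down, z forward; pixel columns grow to the right and rows downward; lengths in m; the calibration is good to about 2 mm. The wrist camera is an equidistant fisheye: a pixel r from the principal point sees the ray r / f radians off the axis. A picture is of the moment at which its call begins: read the wrist's pose just before it. There is no depth.
- manip.sign_off(): hands the job in; it is judged then, once.
The state is a dict: "t": time; "joint_pos": joint angles; "qvel": joint speeds; "joint_efforts": joint torques, N m; "ee_pos": TCP position; "eef_rot": TCP orientation; "ft_force": force on the tool from outside, world axes, zero at the start; "ft_torque": the same for the moment, N m; "width": opening from 0.0 (shut) to 1.0 (fully open); "grasp_force": force on a finger pad.
Only numpy, scipy, OpenCV 4.12 (cv2) and the standard library are available. Lean on these libraries where they do the work, as an engineer would, in place of code of your own. Each camera call takes 0.05 s, during which the arm holds its last target. There are 200 camera calls.

TASK

The two cordless meat probes have dried in the metal rack. Put both of them into the slanted wooden charging dock, one in each hole, pushed fully home so that the collar sits flat on the wooden face, and let go. Leave the cake tester with the ring handle standing in the rack, and do not knock over or push aside the other things on the worktop.

Things in the scene. Friction and masses are not known exactly. Their poses are not given: they have to be found in the camera images.
- probe_a: Meat probe, 114 mm long, about 45 g: steel stem 7 mm thick, 60 mm long, tapered tip; steel collar 24 mm across, 4 mm thick; black round handle 16 mm thick, 50 mm long. Origin: on the axis at the collar's underside. z: from stem to handle (tip at -60 mm, handle 4 to 54 mm). Starts upright in a rack hole, collar on the rack.
- probe_b: The second meat probe, exactly like the first; the two are interchangeable.
- cake_tester: Cake tester, to be left alone: thin steel pin 5 mm in diameter, pale wooden collar 20 mm in diameter and a round wooden ring handle 34 mm across, top 48 mm above the rack. Stands in the third hole of the rack. Origin at the collar's underside, z up.
- rack: Fixed aluminium drying rack: plate 52 x 190 x 10 mm, top 74 mm above the worktop, on two end legs. Three vertical through holes of 10 mm in a row along its y axis, at y = -65, 0, +65 mm; the probes and the cake tester stand in them in any order. Origin: under its centre, on the worktop; z up.
- dock_head: Fixed slanted wooden block of the dock: 160 mm wide, sloping face 56 mm deep, 66 mm thick, foot 115 x 170 mm. Origin: centre of the face, 80 mm above the worktop. z: out of the face, along the bores, leaning 25 degrees from vertical towards the robot's side; y: along the width, level, to the left; x: up the slope, away from the robot.
- bore_left (a point): Mouth of the dock's left bore (y = +36 mm on the face), in the face's plane, axes as dock_head. Bore 11 mm in diameter, its mouth widened by a 4 mm chamfer, straight through the block along z. A probe that is fully home has its origin here and its z along the bore's.
- bore_right (a point): Mouth of the right bore (y = -36 mm on the face), otherwise the same.
- cabinet_corner (a point): Lower front left corner of the wall cabinet that hangs over the back of the worktop: solid, from here to the right (-y), to the back and upwards; its door handles stand out another 40 mm towards the robot. Keep the gripper and wrist in front of it when moving between rack and dock.
- garlic: Garlic bulb, 53 mm, loose, between rack and dock; bystander. Origin under its centre.
- pepper_jar: Spice jar with a white cap, 40 mm square and 101 mm tall, loose, right of the dock; bystander. Origin under its centre.
- tin: Closed food tin, 75 mm in diameter and 58 mm tall, loose, behind the rack; bystander. Origin under its centre.

How it is judged:
At the end, for the whole second after the job is handed in: Each bore of the dock holds one probe, either way round: the probe's origin (collar underside) within 8 mm of the bore's mouth and no more than 4 mm out of the face, its axis within 9 degrees of the bore's, both at rest (((z of probe_a in the frame of bore_left below 0.004 m and distance between probe_a and bore_left below 0.008 m and angle between the z axis of each of probe_a, probe_b and the z axis of dock_head, either way round below 0.16 rad and z of probe_b in the frame of bore_right below 0.004 m and distance between probe_b and bore_right below 0.008 m) or (z of probe_a in the frame of bore_right below 0.004 m and distance between probe_a and bore_right below 0.008 m and angle between the z axis of each of probe_a, probe_b and the z axis of dock_head, either way round below 0.16 rad and z of probe_b in the frame of bore_left below 0.004 m and distance between probe_b and bore_left below 0.008 m)) and linear speed of each of probe_a, probe_b below 0.02 m/s); the robot touches nothing.
It fails at once if the cake tester is moved out of its place in the rack (distance of cake_tester from where it was at the start of the episode above 0.02 m or angle between cake_tester's own z axis and vertical above 0.5 rad).
It fails at once if the garlic bulb is pushed more than 30 mm or knocked over (distance of garlic from where it was at the start of the episode above 0.03 m or angle between garlic's own z axis and vertical above 0.6 rad).
It fails at once if the spice jar is pushed more than 30 mm or knocked over (distance of pepper_jar from where it was at the start of the episode above 0.03 m or angle between pepper_jar's own z axis and vertical above 0.6 rad).
It fails at once if the tin is pushed more than 30 mm or knocked over (distance of tin from where it was at the start of the episode above 0.03 m or angle between tin's own z axis and vertical above 0.6 rad).
It also fails if it takes over 64 s, if anything falls off the work surface, if the arm or the gripper's body presses on something with over 40 N, if the wrist force passes 120 N, or if a joint passes its speed limit or range.

## Working session

There is one attempt and no reset: what is moved stays moved. The work goes in short steps, Python scripts to look and compute and a tool call to move; the robot and the scene stay as the last step left them, time stands still between calls to the robot, and variables do not carry over. Pictures are saved under pics/ and viewed, at most 10 in all, crops included, and the job is handed in when it is done.

Besides the shell and the picture viewer there is one more tool, called after "Request:" as name(argument=value, ...) on one line, values as JSON. drive_tool: Moves the arm, as the interface text tells. Its arguments: {"type":"object","properties":{"moves":{"type":"array","items":{"type":"number"}},"grip_force":{"type":"number"}},"required":["moves"]}

```bash
mkdir -p pics
cat > h.py <<'E'
import numpy as np, cv2, pickle
from workcell import manip
from scipy.spatial.transform import Rotation as R
def grab(n,fn=None):
    s=manip.get_state(); f=manip.grab_frame(n)
    f['state']={k:np.array(v) for k,v in s.items()}
    if fn: cv2.imwrite(f'pics/{fn}.png',f['color'][:,:,::-1]); pickle.dump(f,open(f'pics/{fn}.pkl','wb'))
    return f
def load(fn): return pickle.load(open(f'pics/{fn}.pkl','rb'))
def foc(f): return 200/np.tan(np.radians(f['vertical_fov'])/2)
def ray(f,uv):
    u,v=uv; F=foc(f); a=np.array([u-f['cx'],v-f['cy']])/F
    if 'T_tool_cam' in f:
        r=np.linalg.norm(a); d=np.r_[a/max(r,1e-9)*np.sin(r),np.cos(r)]
        T=f['T_tool_cam']; s=f['state']; Q=R.from_quat(s['eef_rot'])
        return s['ee_pos']+Q.apply(T[:3,3]), Q.apply(T[:3,:3]@d)
    d=np.r_[a,1]; M=R.from_rotvec(np.ravel(f['rvec'])).as_matrix()
    return -M.T@np.ravel(f['tvec']), M.T@d/np.linalg.norm(d)
def atz(f,uv,z):
    o,d=ray(f,uv); return o+d*(z-o[2])/d[2]
def tri(obs):
    A=np.zeros((3,3));b=np.zeros(3)
    for f,uv in obs:
        o,d=ray(f,uv); P=np.eye(3)-np.outer(d,d); A+=P;b+=P@o
    x=np.linalg.solve(A,b); return x,[np.linalg.norm(np.cross(x-ray(f,uv)[0],ray(f,uv)[1])) for f,uv in obs]
def proj(f,p):
    p=np.asarray(p,float)
    if 'T_tool_cam' in f:
        s=f['state']; q=R.from_quat(s['eef_rot']).inv().apply(p-s['ee_pos']); T=f['T_tool_cam']
        c=T[:3,:3].T@(q-T[:3,3]); th=np.arctan2(np.hypot(c[0],c[1]),c[2]); a=c[:2]/np.hypot(c[0],c[1])*th
    else:
        c=R.from_rotvec(np.ravel(f['rvec'])).as_matrix()@p+np.ravel(f['tvec']); a=c[:2]/c[2]
    return a*foc(f)+[f['cx'],f['cy']]
E
python3 - <<'E'
from h import *
for n in ['scene','side','wrist']:
    f=grab(n,n+'0'); print(n,f['vertical_fov'],f['cx'],f['cy'],f.get('T_tool_cam'), None if n=='wrist' else ray(f,(320,200)))
print(f['state'])
E
```

```text
scene 42.04452190376521 322.99058281524924 204.75330044096702 None (array([ 0.12032058, -1.66550162,  1.17742878]), array([ 0.23306618,  0.8418012 , -0.48687873]))
side 54.25588969237735 321.18658535829024 198.87267217673326 None (array([0.60357557, 0.94433277, 0.71120653]), array([-0.01554834, -0.88741615, -0.46070687]))
wrist 65.70646984690485 314.14037790450675 197.06391814553965 [[-4.29280590e-04 -9.60566982e-01 -2.78048355e-01  7.75868385e-02]
 [ 9.99999818e-01 -2.94204279e-04 -5.27525492e-04 -6.42603873e-04]
 [ 4.24920554e-04 -2.78048531e-01  9.60566934e-01 -1.58577991e-01]
 [ 0.00000000e+00  0.00000000e+00  0.00000000e+00  1.00000000e+00]] None
{'t': array(0.1), 'joint_pos': array([ 1.09837437e+00,  3.51146981e-01,  1.65232492e+00, -9.96400000e-06,
        1.13910419e+00, -8.45916522e-02]), 'qvel': array([ 0.00050318, -0.00056003, -0.00296879,  0.00223052,  0.00054065,
        0.00045977]), 'joint_efforts': array([ 1.74701410e-03, -4.98027527e+01, -2.85701984e+01,  7.00992183e-02,
        2.39130267e-02, -4.74843341e-05]), 'ee_pos': array([0.20784309, 0.50890726, 0.22618801]), 'eef_rot': array([ 1.92700065e-01,  9.81257582e-01, -4.74012104e-04, -1.30833015e-04]), 'ft_force': array([-0.13765515,  0.44250119, -0.36151213]), 'ft_torque': array([-0.04185427,  0.02054025,  0.01098721]), 'grasp_force': array(0.), 'width': array(1.0009991)}
```

View pics/scene0.png

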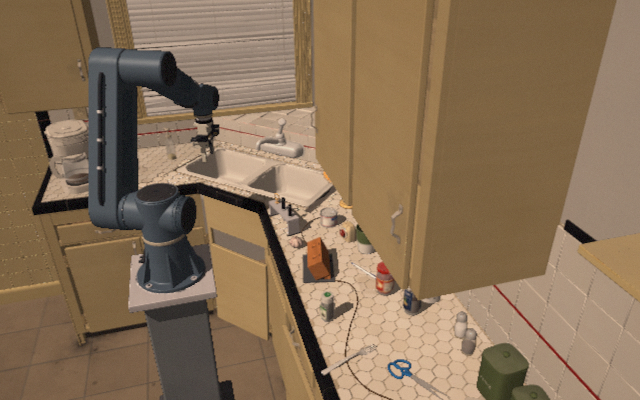

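View pics/side0.png

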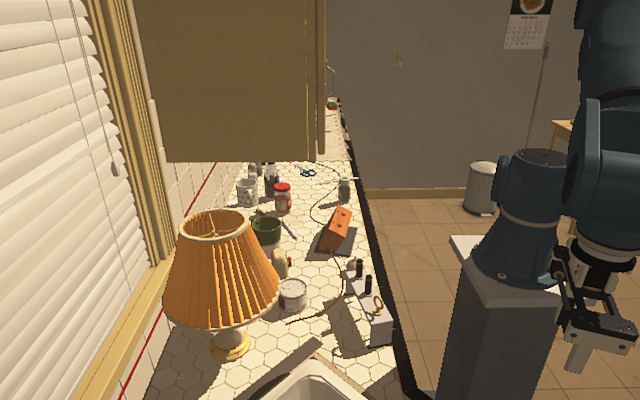

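View pics/wrist0.png

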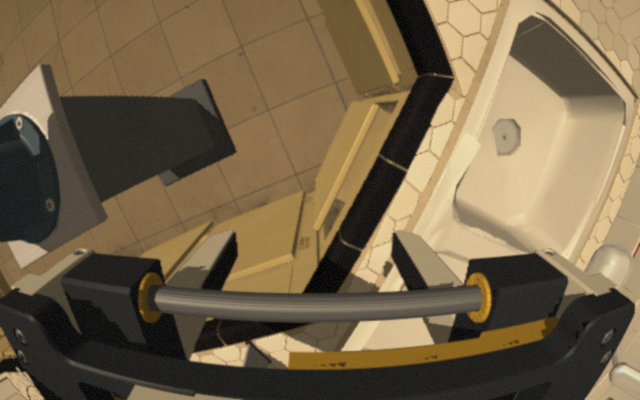

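The scene view shows the rack near (288,215), the dock near (318,260) and the jar near (327,305). The side view shows the handles near (360,268) and (368,286), the ring at (377,305) and the dock at (338,228). I'll enlarge both.

Run:
```python
from h import *
a=load('scene0')['color'][190:290,260:360]; b=load('side0')['color'][200:350,300:400]
a=cv2.resize(a,None,fx=4,fy=4,interpolation=cv2.INTER_CUBIC); b=cv2.resize(b,None,fx=4,fy=4,interpolation=cv2.INTER_CUBIC)
o=np.zeros((600,800,3),np.uint8); o[:400,:400]=a; o[:,400:]=b
cv2.imwrite('pics/c0.png',o[:,:,::-1])
```

```text
(no output)
```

View pics/c0.png

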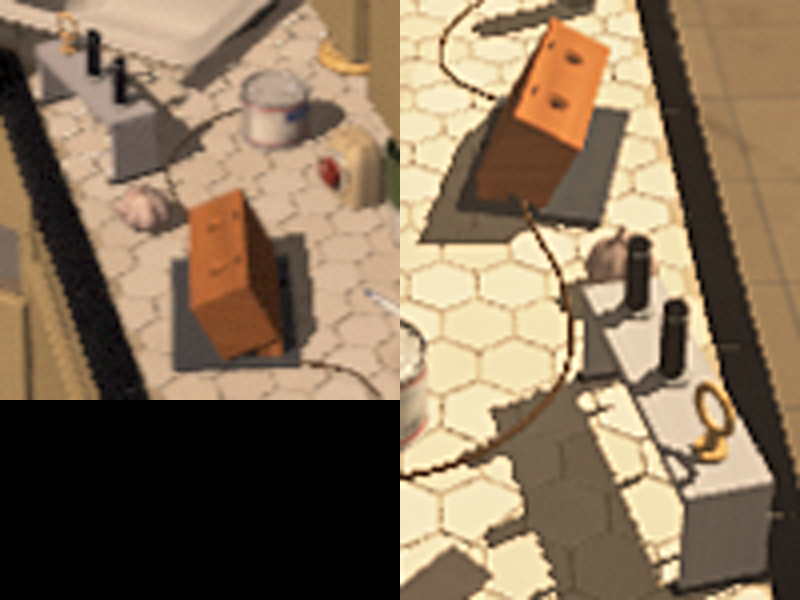

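```bash
cat > fit.py <<'E'
from h import *
from scipy.optimize import least_squares
S=load('scene0');D=load('side0')
s=lambda x,y:np.array([260+(x+.5)/4-.5,190+(y+.5)/4-.5]); d=lambda x,y:np.array([300+(x+.5-400)/4-.5,200+(y+.5)/4-.5])
pts={'P1top':(s(119,60),d(638,240)),'P1base':(s(122,102),d(637,312)),'P2top':(s(93,33),d(676,303)),'P2base':(s(94,74),d(672,378)),'ct':(s(68,50),d(713,450)),
'boreL':(s(214,225),d(557,102)),'boreR':(s(214,268),d(574,57)),'garlic':(s(147,208),d(610,255)),'tin':(s(275,85),d(400,330))}
for k,(a,b) in pts.items():
    x,e=tri([(S,a),(D,b)]); print(k,x.round(4),np.round(e,4))
def dock(p):
    x,y,w=p; Q=R.from_euler('ZY',[w,-np.radians(25)]); return np.array([x,y,.08]),Q
def res(p):
    o,Q=dock(p); r=[]
    for k,l in [('boreL',[0,.036,0]),('boreR',[0,-.036,0])]:
        for f,uv in zip((S,D),pts[k]): r.append(proj(f,o+Q.apply(l))-uv)
    for l,uv in [([.028,.08,0],d(515,113)),([.028,-.08,0],d(556,18)),([-.028,-.08,0],d(610,48)),([-.028,.08,0],d(580,150))]: r.append(proj(D,o+Q.apply(l))-uv)
    return np.ravel(r)
r=least_squares(res,[.65,-.2,0],loss='soft_l1'); print('dock',r.x.round(4),res(r.x).reshape(-1,2).round(1).tolist())
def rr(p):
    x,y,w=p; q=[]; Q=R.from_euler('z',w)
    for k,l in [('P1top',[0,-.065,.128]),('P1base',[0,-.065,.076]),('P2top',[0,0,.128]),('P2base',[0,0,.076]),('ct',[0,.065,.076])]:
        for f,uv in zip((S,D),pts[k]): q.append(proj(f,Q.apply(l)+[x,y,0])-uv)
    return np.ravel(q)
r=least_squares(rr,[.6,.1,0],loss='soft_l1'); print('rack',r.x.round(4),rr(r.x).reshape(-1,2).round(1).tolist())
E
python3 fit.py
```

```text
P1top [0.4922 0.1475 0.1281] [0.0002 0.0002]
P1base [0.4927 0.152  0.0754] [0.0018 0.0018]
P2top [0.4777 0.2105 0.1285] [0.0013 0.0013]
P2base [0.4778 0.2158 0.0762] [0.0011 0.0011]
ct [0.4621 0.276  0.0755] [0.0011 0.0011]
boreL [ 0.5259 -0.0998  0.0799] [0.0007 0.0007]
boreR [ 0.5075 -0.1684  0.0812] [0.0009 0.0009]
garlic [0.492  0.0257 0.0255] [0.0028 0.0028]
tin [0.6509 0.1521 0.0666] [0.0088 0.0088]
dock [ 0.5169 -0.1343 -0.249 ] [[0.1, -0.1], [0.3, 0.1], [0.4, 0.3], [0.1, 0.2], [-0.1, 0.3], [-0.4, -0.1], [0.7, 0.1], [-0.0, -0.2]]
rack [0.4769 0.2132 0.2371] [[-0.2, -0.3], [0.1, 0.7], [-0.5, 0.2], [-0.6, -0.7], [-0.6, -0.1], [-0.1, 0.9], [-0.3, 0.4], [-0.2, -0.7], [-0.4, -0.1], [-0.3, -0.1]]
```

```bash
cat > plan.py <<'E'
import sys
from h import *
RK=(.4769,.2132,.2371); DK=(.5169,-.1343,-.249)
def toolR(Q): # tool x=-x, y=y, z=-z
    return Q*R.from_euler('y',np.pi)
def target(name,h):   # h: TCP height along the probe axis above collar seat
    if name[0]=='P':
        Q=R.from_euler('z',RK[2]); o=Q.apply([0,{'P1':-.065,'P2':0}[name],0])+[RK[0],RK[1],.074]
    else:
        Q=R.from_euler('ZY',[DK[2],-np.radians(25)]); o=Q.apply([0,{'BL':.036,'BR':-.036}[name],0])+[DK[0],DK[1],.08]
    return o+Q.apply([0,0,h]),toolR(Q)
def plan(p,Q):
    s=manip.get_state(); q=R.from_quat(s['eef_rot'])
    print('t',round(float(s['t']),2),'tcp',np.round(s['ee_pos'],4),'F',np.round(s['ft_force'],1),'w',round(float(s['width']),3),'g',round(float(s['grasp_force']),1),'target',np.round(p,4))
    print(' rotvec(tool)',(q.inv()*Q).as_rotvec().round(4),'shift before turn',q.inv().apply(p-s['ee_pos']).round(4),'after turn',Q.inv().apply(p-s['ee_pos']).round(4))
if __name__=='__main__':
    for i in range(1,len(sys.argv),2): plan(*target(sys.argv[i],float(sys.argv[i+1])))
E
python3 - <<'E'
from h import *
f=load('side0');g=load('scene0')
o,d=ray(f,(316,160))
for y in (.3,.2,.1,0,-.1,-.2,-.3):
    p=o+d*(y-o[1])/d[1]; print(p.round(3),proj(g,p).round(0))
E
python3 plan.py P1 .145
```

```text
[0.599 0.3   0.456] [304. 113.]
[0.598 0.2   0.417] [310. 131.]
[0.598 0.1   0.377] [317. 150.]
[0.597 0.    0.338] [324. 170.]
[ 0.596 -0.1    0.298] [331. 192.]
[ 0.596 -0.2    0.259] [340. 215.]
[ 0.595 -0.3    0.219] [348. 240.]
t 0.15 tcp [0.2078 0.5089 0.2262] F [-0.2  0.2 -0.7] w 1.001 g 0.0 target [0.4922 0.15   0.219 ]
 rotvec(tool) [-8.000e-04 -4.000e-04 -6.249e-01] shift before turn [-0.3989 -0.2247  0.0074] after turn [-0.1921 -0.4157  0.0072]
```

Request:
drive_tool(moves=[0,0,-0.156,0,0,0,0.5,0,0,-0.156,0,0,0,0.5,0,0,-0.156,0,0,0,0.5,0,0,-0.157,0,0,0,0.5,0,0,0,-0.024,-0.052,0.001,0.5], grip_force=30)

```text
t: 0.78
ee_pos: [0.2428, 0.4651, 0.2253]
eef_rot: [-0.121, 0.993, 0.0, -0.0]
ft_force: [0.7, -0.1, -0.2]
width: 0.525
grasp_force: 0.0
```

Request:
drive_tool(moves=[0,0,0,-0.024,-0.052,0.001,0.5,0,0,0,-0.024,-0.052,0.001,0.5,0,0,0,-0.024,-0.052,0.001,0.5,0,0,0,-0.024,-0.052,0.001,0.5,0,0,0,-0.024,-0.052,0.001,0.5])

```text
t: 1.4
ee_pos: [0.4221, 0.2381, 0.2206]
eef_rot: [-0.118, 0.993, 0.0, 0.0]
ft_force: [1.3, -0.1, 0.3]
width: 0.499
grasp_force: 0.0
```

Request:
drive_tool(moves=[0,0,0,-0.024,-0.052,0.001,0.5,0,0,0,-0.024,-0.052,0.001,0.5,0,0,0,0,0,0,0.5])

```text
t: 1.78
ee_pos: [0.4939, 0.1473, 0.2183]
eef_rot: [-0.116, 0.993, -0.0, -0.0]
ft_force: [0.2, 0.8, -0.6]
width: 0.503
grasp_force: 0.0
```

```bash
python3 plan.py P1 .145
python3 - <<'E'
from h import *
f=grab('wrist','w1')
from plan import *
for n in('P1','P2'):
    for h in(0.0,.054): print(n,h,proj(f,target(n,h)[0]).round(0))
E
```

```text
t 1.77 tcp [0.4939 0.1473 0.2183] F [ 0.2  0.8 -0.6] w 0.503 g 0.0 target [0.4922 0.15   0.219 ]
 rotvec(tool) [-0.0004 -0.0002 -0.0039] shift before turn [ 0.001   0.003  -0.0007] after turn [ 0.001   0.003  -0.0007]
P1 0.0 [318. 187.]
P1 0.054 [318. 203.]
P2 0.0 [381. 187.]
P2 0.054 [394. 202.]
```

View pics/w1.png

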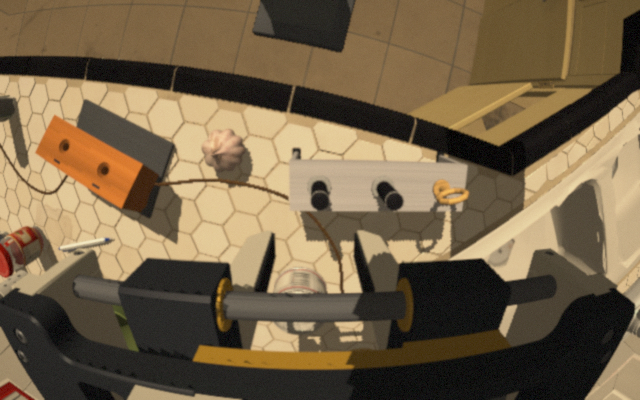

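The wrist view shows the handle tops at (319,200) and (393,201), about 2 px from prediction. The bores are near (103,170) and (64,146). I'll descend on P1.

Request:
drive_tool(moves=[0,0,-0.004,0.002,0.003,0,0.5,0,0,0,0,0,0.042,0.5,0,0,0,0,0,0.042,0.5,0,0,0,0,0,0.041,0.5,0,0,0,0,0,0,0.5])

```text
t: 2.45
ee_pos: [0.4875, 0.1532, 0.0919]
eef_rot: [-0.121, 0.993, -0.0, -0.002]
ft_force: [0.1, -0.7, 0.7]
width: 0.498
grasp_force: 0.0
```

```bash
python3 plan.py P1 .019
python3 - <<'E'
from plan import *
f=load('w1')
for n in('BL','BR'): print(n,proj(f,target(n,0)[0]).round(0))
E
```

```text
t 2.45 tcp [0.4875 0.1532 0.0919] F [ 0.1 -0.7  0.7] w 0.498 g 0.0 target [0.4922 0.15   0.093 ]
 rotvec(tool) [ 0.0002 -0.005   0.006 ] shift before turn [-0.0038 -0.0042 -0.0011] after turn [-0.0038 -0.0042 -0.0011]
BL [101. 169.]
BR [ 63. 145.]
```

Request:
drive_tool(moves=[0,0,0,0,0,0,0.5,0,0,0,0,0,0,0.5])

```text
t: 2.7
ee_pos: [0.4904, 0.1529, 0.0953]
eef_rot: [-0.121, 0.993, 0.0, 0.001]
ft_force: [0.6, -0.5, 1.0]
width: 0.497
grasp_force: 0.0
```

```bash
python3 plan.py P1 .019
```

```text
t 2.7 tcp [0.4904 0.1529 0.0953] F [ 0.6 -0.5  1. ] w 0.497 g 0.0 target [0.4922 0.15   0.093 ]
 rotvec(tool) [-0.0001  0.0027  0.0047] shift before turn [-0.001  -0.0032  0.0024] after turn [-0.001  -0.0032  0.0023]
```

Request:
drive_tool(moves=[0,0,0.004,0,-0.003,0.002,0.5,0,0,0,0,0,0,0.5,0,0,0,0,0,0,0.5])

```text
t: 3.08
ee_pos: [0.4905, 0.1494, 0.0918]
eef_rot: [-0.118, 0.993, 0.0, 0.0]
ft_force: [0.6, 0.1, -0.1]
width: 0.502
grasp_force: 0.0
```

```bash
python3 plan.py P1 .019
```

```text
t 3.08 tcp [0.4905 0.1494 0.0918] F [ 0.6  0.1 -0.1] w 0.502 g 0.0 target [0.4922 0.15   0.093 ]
 rotvec(tool) [-0.      0.0002 -0.0001] shift before turn [-0.0018  0.0002 -0.0012] after turn [-0.0018  0.0002 -0.0012]
```

Good. I'll close gently, check, then lift.

Request:
drive_tool(moves=[0,0,0,0,0,0,0.1,0,0,0,0,0,0,0.1,0,0,0,0,0,0,0.1,0,0,0,0,0,0,0.1,0,0,0,0,0,0,0.1], grip_force=30)

```text
t: 3.7
ee_pos: [0.4904, 0.1495, 0.0916]
eef_rot: [-0.118, 0.993, 0.0, -0.0]
ft_force: [-0.4, -0.1, -0.8]
width: 0.173
grasp_force: 30.0
```

```bash
python3 plan.py P1 .019
```

```text
t 3.7 tcp [0.4904 0.1495 0.0916] F [-0.4 -0.1 -0.8] w 0.173 g 30.0 target [0.4922 0.15   0.093 ]
 rotvec(tool) [ 0.     -0.      0.0001] shift before turn [-0.0019  0.0001 -0.0014] after turn [-0.0019  0.0001 -0.0014]
```

Request:
drive_tool(moves=[0,0,0,0,0,-0.03,0.1,0,0,0,0,0,-0.05,0.1,0,0,0,0,0,-0.05,0.1,0,0,0,0,0,-0.02,0.1,0,0,0,0,0,0,0.1])

```text
t: 4.32
ee_pos: [0.4909, 0.1495, 0.2427]
eef_rot: [-0.118, 0.993, 0.0, 0.001]
ft_force: [-0.4, -0.4, -0.8]
width: 0.166
grasp_force: 30.0
```

```bash
python3 plan.py BR .16
```

```text
t 4.33 tcp [0.4909 0.1495 0.2427] F [-0.4 -0.4 -0.8] w 0.166 g 30.0 target [ 0.4425 -0.1525  0.225 ]
 rotvec(tool) [ 0.1066 -0.425   0.4783] shift before turn [ 0.1181 -0.2822  0.0174] after turn [-0.0175 -0.3047  0.0277]
```

Request:
drive_tool(moves=[0.0267,-0.1062,0.1196,0,0,0,0.1,0.0267,-0.1062,0.1196,0,0,0,0.1,0.0266,-0.1063,0.1196,0,0,0,0.1,0.0266,-0.1063,0.1195,0,0,0,0.1,0,0,0,-0.003,-0.05,0.0046,0.1])

```text
t: 4.95
ee_pos: [0.4814, 0.1019, 0.2369]
eef_rot: [0.121, 0.969, -0.026, 0.212]
ft_force: [-0.3, -0.5, -0.3]
width: 0.162
grasp_force: 30.0
```

Request:
drive_tool(moves=[0,0,0,-0.003,-0.051,0.0046,0.1,0,0,0,-0.003,-0.051,0.0046,0.1,0,0,0,-0.003,-0.051,0.0046,0.1,0,0,0,-0.003,-0.051,0.0046,0.1,0,0,0,-0.0025,-0.0507,0.0046,0.1])

```text
t: 5.58
ee_pos: [0.4416, -0.1542, 0.2232]
eef_rot: [0.12, 0.97, -0.027, 0.212]
ft_force: [0.3, 0.4, 0.4]
width: 0.165
grasp_force: 30.0
```

Request:
drive_tool(moves=[0,0,0,0,0,0,0.1,0,0,0,0,0,0,0.1,0,0,0,0,0,0,0.1])

```text
t: 5.95
ee_pos: [0.4427, -0.1516, 0.2241]
eef_rot: [0.119, 0.97, -0.027, 0.212]
ft_force: [0.3, 0.6, 0.1]
width: 0.167
grasp_force: 30.0
```

```bash
python3 plan.py BR .16 BR .10
python3 - <<'E'
from plan import *
f=grab('wrist','w2'); s=f['state']; Q=R.from_quat(s['eef_rot'])
print('bores',[proj(f,target(n,0)[0]).round(1) for n in('BL','BR')])
print('stem tip, collar, in-hand', [proj(f,s['ee_pos']+Q.apply([0,0,z])).round(1) for z in (.0776,.0176)])
E
```

```text
t 5.95 tcp [ 0.4427 -0.1516  0.2241] F [0.3 0.6 0.1] w 0.167 g 30.0 target [ 0.4425 -0.1525  0.225 ]
 rotvec(tool) [-0.0001 -0.0056  0.0045] shift before turn [-0.0004 -0.0009 -0.0008] after turn [-0.0004 -0.0009 -0.0008]
t 5.95 tcp [ 0.4427 -0.1516  0.2241] F [0.3 0.6 0.1] w 0.167 g 30.0 target [ 0.4671 -0.1588  0.1706]
 rotvec(tool) [-0.0001 -0.0056  0.0045] shift before turn [-0.0008 -0.0009  0.0592] after turn [-0.0004 -0.0009  0.0592]
bores [array([381.1, 185.5]), array([314., 185.])]
stem tip, collar, in-hand [array([315.1, 207.9]), array([315.3, 238.1])]
```

View pics/w2.png

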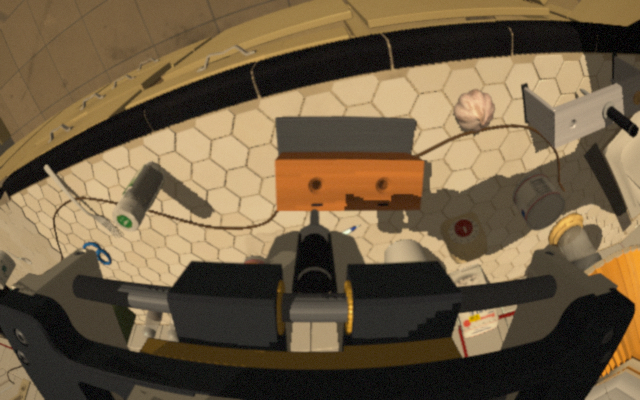

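The bores are at (315,184) and (381,184), as predicted, and the stem points straight along the right bore axis. I'll advance.

Request:
drive_tool(moves=[0,-0.003,0.003,-0.0004,-0.0009,0.03,0.1,0,0,0,0,0,0.029,0.1,0,0,0,0,0,0.01,0.1,0,0,0,0,0,0.005,0.1,0,0,0,0,0,0,0.1])

```text
t: 6.62
ee_pos: [0.473, -0.1613, 0.158]
eef_rot: [0.121, 0.969, -0.027, 0.214]
ft_force: [-0.8, -0.2, -1.3]
width: 0.168
grasp_force: 30.0
```

```bash
python3 plan.py BR .0176
python3 - <<'E'
from h import *
f=grab('wrist','w3'); g=grab('side','s3')
a=cv2.resize(f['color'][140:260,255:375],(400,400)); b=cv2.resize(g['color'][150:270,280:400],(400,400))
cv2.imwrite('pics/c3.png',np.hstack([a,b])[:,:,::-1])
E
```

```text
t 6.62 tcp [ 0.473  -0.1613  0.158 ] F [-0.8 -0.2 -1.3] w 0.168 g 30.0 target [ 0.5008 -0.1674  0.096 ]
 rotvec(tool) [-0.0009 -0.0014  0.0006] shift before turn [0.0003 0.0011 0.0682] after turn [0.0004 0.001  0.0682]
```

View pics/c3.png

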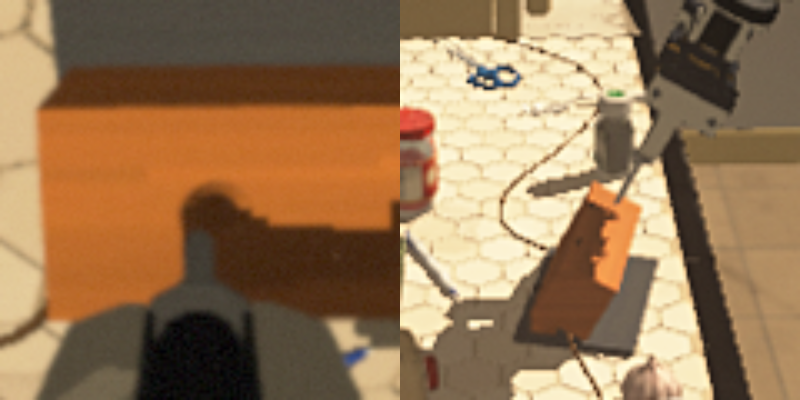

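The tip is about 8 mm above the bore, roughly 2 mm off. It shows at crop (200,230) against the mouth at (211,207). I'll correct and insert.

Request:
drive_tool(moves=[0,0,0,0.0015,0.002,0,0.1,0,0,0,0,0,0.006,0.1,0,0,0,0,0,0.008,0.1,0,0,0,0,0,0.008,0.1,0,0,0,0,0,0,0.1])

```text
t: 7.35
ee_pos: [0.4811, -0.1613, 0.1361]
eef_rot: [0.121, 0.969, -0.027, 0.213]
ft_force: [4.4, 3.0, -1.8]
width: 0.167
grasp_force: 30.0
```

```bash
python3 plan.py BR .0176
```

```text
t 7.35 tcp [ 0.4811 -0.1613  0.1361] F [ 4.4  3.  -1.8] w 0.167 g 30.0 target [ 0.5008 -0.1674  0.096 ]
 rotvec(tool) [-0.0004 -0.0031 -0.0001] shift before turn [-0.0019 -0.001   0.0451] after turn [-0.0017 -0.001   0.0451]
```

Request:
drive_tool(moves=[0,0,0,-0.0015,0.0005,0.008,0.1,0,0,0,0,0,0.01,0.1,0,0,0,0,0,0.01,0.1,0,0,0,0,0,0,0.1])

```text
t: 7.85
ee_pos: [0.4938, -0.1642, 0.1111]
eef_rot: [0.121, 0.969, -0.027, 0.213]
ft_force: [1.1, 4.2, -2.5]
width: 0.164
grasp_force: 30.0
```

```bash
python3 plan.py BR .0176
```

```text
t 7.85 tcp [ 0.4938 -0.1642  0.1111] F [ 1.1  4.2 -2.5] w 0.164 g 30.0 target [ 0.5008 -0.1674  0.096 ]
 rotvec(tool) [-0.0007 -0.0034 -0.    ] shift before turn [-0.0005 -0.0013  0.017 ] after turn [-0.0005 -0.0013  0.017 ]
```

Request:
drive_tool(moves=[0,0,0,0,0.001,0.008,0.1,0,0,0,0,0,0.006,0.1,0,0,0,0,0,0.003,0.1,0,0,0,0,0,0,0.1])

```text
t: 8.35
ee_pos: [0.5011, -0.1654, 0.0967]
eef_rot: [0.121, 0.969, -0.027, 0.214]
ft_force: [-0.7, -0.2, -0.6]
width: 0.166
grasp_force: 30.0
```

```bash
python3 plan.py BR .0176
```

```text
t 8.35 tcp [ 0.5011 -0.1654  0.0967] F [-0.7 -0.2 -0.6] w 0.166 g 30.0 target [ 0.5008 -0.1674  0.096 ]
 rotvec(tool) [-0.0013 -0.0016 -0.0001] shift before turn [ 0.0002 -0.002   0.0007] after turn [ 0.0002 -0.002   0.0007]
```

Request:
drive_tool(moves=[0,0,0,0,0,0.0015,0.1,0,0,0,0,0,0.0015,0.1,0,0,0,0,0,0,0.1])

```text
t: 8.72
ee_pos: [0.5023, -0.1656, 0.0951]
eef_rot: [0.121, 0.969, -0.027, 0.215]
ft_force: [-13.0, 2.1, 18.9]
width: 0.166
grasp_force: 30.0
```

```bash
python3 plan.py BR .0176
```

```text
t 8.72 tcp [ 0.5023 -0.1656  0.0951] F [-13.    2.1  18.9] w 0.166 g 30.0 target [ 0.5008 -0.1674  0.096 ]
 rotvec(tool) [-0.0012 -0.0004  0.0002] shift before turn [ 0.0005 -0.0021 -0.0012] after turn [ 0.0005 -0.0021 -0.0012]
```

Firmly seated at about 23 N. I'll relax, release and retreat.

Request:
drive_tool(moves=[0,0,0,0,0,-0.0015,0.1,0,0,0,0,0,0,0.5,0,0,0,0,0,0,0.5,0,0,0,0,0,0,0.5,0,0,0,0,0,0,0.5])

```text
t: 9.35
ee_pos: [0.5016, -0.1653, 0.0953]
eef_rot: [0.121, 0.969, -0.027, 0.214]
ft_force: [-0.6, 0.5, 0.2]
width: 0.491
grasp_force: 0.0
```

Request:
drive_tool(moves=[0,0,0,0,0,-0.03,0.5,0,0,0,0,0,-0.05,0.5,0,0,0,0,0,-0.05,0.5,0,0,0,0,0,0,0.5])

```text
t: 9.85
ee_pos: [0.4491, -0.1521, 0.2165]
eef_rot: [0.121, 0.968, -0.028, 0.217]
ft_force: [0.5, 0.3, 0.3]
width: 0.5
grasp_force: 0.0
```

```bash
python3 plan.py P2 .16
python3 - <<'E'
from h import *
f=grab('wrist','w4'); g=grab('side','s4')
a=cv2.resize(f['color'][130:250,255:415],(533,400)); b=cv2.resize(g['color'][180:270,300:360],(266,400))
cv2.imwrite('pics/c4.png',np.hstack([a,b])[:,:,::-1])
E
```

```text
t 9.85 tcp [ 0.4491 -0.1521  0.2165] F [0.5 0.3 0.3] w 0.5 g 0.0 target [0.4769 0.2132 0.234 ]
 rotvec(tool) [-0.1094  0.431  -0.4781] shift before turn [ 0.0494  0.3608 -0.0436] after turn [-0.1128  0.3485 -0.0175]
```

View pics/c4.png

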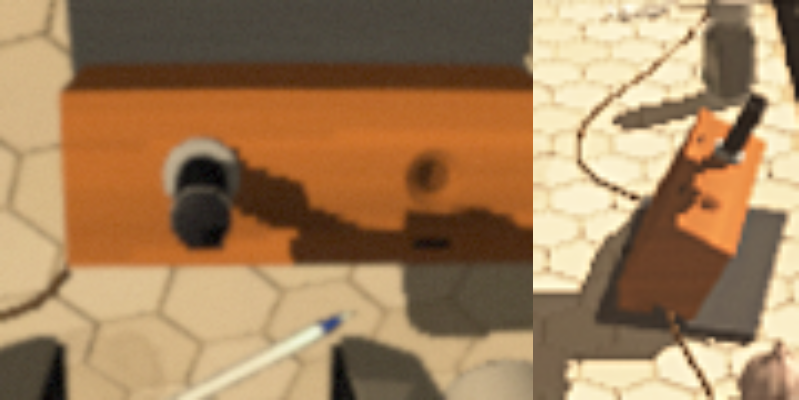

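The first probe's collar is flat on the face at crop (200,170) and the left bore is free at crop (430,175). Now the second probe.

Request:
drive_tool(moves=[0,0,0,0.007,0.0515,-0.0062,0.5,0,0,0,0.007,0.0515,-0.0062,0.5,0,0,0,0.007,0.0515,-0.0062,0.5,0,0,0,0.007,0.0515,-0.0062,0.5,0,0,0,0.007,0.0515,-0.0062,0.5])

```text
t: 10.58
ee_pos: [0.4685, 0.1109, 0.2249]
eef_rot: [0.121, 0.969, -0.027, 0.213]
ft_force: [0.6, -0.5, -0.8]
width: 0.499
grasp_force: 0.0
```

Request:
drive_tool(moves=[0,0,0,0.007,0.0515,-0.0062,0.5,0,0,0,0.007,0.0515,-0.0062,0.5,-0.0273,0.1077,-0.1195,0,0,0,0.5,-0.0273,0.1077,-0.1195,0,0,0,0.5,-0.0273,0.1077,-0.1195,0,0,0,0.5])

```text
t: 11.2
ee_pos: [0.4765, 0.2134, 0.2296]
eef_rot: [-0.057, 0.997, -0.006, 0.053]
ft_force: [1.0, 0.2, 0.2]
width: 0.503
grasp_force: 0.0
```

Request:
drive_tool(moves=[-0.0273,0.1077,-0.1195,0,0,0,0.5,0,0,0,0,0,0,0.5,0,0,0,0,0,0,0.5,0,0,0,0,0,0,0.5])

```text
t: 11.7
ee_pos: [0.4763, 0.2131, 0.2312]
eef_rot: [-0.113, 0.994, 0.0, 0.001]
ft_force: [0.4, 0.4, 0.1]
width: 0.5
grasp_force: 0.0
```

```bash
python3 plan.py P2 .08 P2 .019
```

```text
t 11.7 tcp [0.4763 0.2131 0.2312] F [0.4 0.4 0.1] w 0.5 g 0.0 target [0.4769 0.2132 0.154 ]
 rotvec(tool) [ 0.0002  0.003  -0.0102] shift before turn [-0.0004 -0.0001  0.0772] after turn [-0.0006 -0.      0.0772]
t 11.7 tcp [0.4763 0.2131 0.2312] F [0.4 0.4 0.1] w 0.5 g 0.0 target [0.4769 0.2132 0.093 ]
 rotvec(tool) [ 0.0002  0.003  -0.0102] shift before turn [-2.000e-04 -1.000e-04  1.382e-01] after turn [-0.0006 -0.      0.1382]
```

Request:
drive_tool(moves=[0,0.003,-0.008,0.001,0,0.045,0.38,0,0,0,0,0,0.05,0.38,0,0,0,0,0,0.043,0.38,0,0,0,0,0,0,0.38,0,0,0,0,0,0,0.38])

```text
t: 12.32
ee_pos: [0.4766, 0.2132, 0.0952]
eef_rot: [-0.118, 0.993, 0.0, 0.001]
ft_force: [0.5, -0.4, -0.6]
width: 0.383
grasp_force: 0.0
```

```bash
python3 plan.py P2 .019
```

```text
t 12.32 tcp [0.4766 0.2132 0.0952] F [ 0.5 -0.4 -0.6] w 0.383 g 0.0 target [0.4769 0.2132 0.093 ]
 rotvec(tool) [ 0.0008  0.0018 -0.0014] shift before turn [-0.0003 -0.0001  0.0022] after turn [-0.0003 -0.0001  0.0022]
```

Request:
drive_tool(moves=[0,0,0,0,0,0.002,0.1,0,0,0,0,0,0,0.1,0,0,0,0,0,0,0.1,0,0,0,0,0,0,0.1,0,0,0,0,0,0,0.1])

```text
t: 12.95
ee_pos: [0.4763, 0.213, 0.0924]
eef_rot: [-0.118, 0.993, 0.0, 0.0]
ft_force: [-1.7, -1.1, 7.5]
width: 0.164
grasp_force: 30.0
```

```bash
python3 plan.py P2 .019
```

```text
t 12.95 tcp [0.4763 0.213  0.0924] F [-1.7 -1.1  7.5] w 0.164 g 30.0 target [0.4769 0.2132 0.093 ]
 rotvec(tool) [ 0.0008  0.0007 -0.0013] shift before turn [-0.0007  0.0001 -0.0006] after turn [-0.0007  0.0001 -0.0006]
```

Request:
drive_tool(moves=[0,0,0,0,0,-0.03,0.1,0,0,0,0,0,-0.05,0.1,0,0,0,0,0,-0.05,0.1,0,0,0,0,0,-0.02,0.1,0,0,0,0,0,0,0.1])

```text
t: 13.58
ee_pos: [0.4764, 0.2129, 0.2428]
eef_rot: [-0.118, 0.993, 0.001, 0.001]
ft_force: [0.3, 0.5, -0.5]
width: 0.167
grasp_force: 30.0
```

```bash
python3 plan.py BL .16
```

```text
t 13.57 tcp [0.4764 0.2129 0.2428] F [ 0.3  0.5 -0.5] w 0.167 g 30.0 target [ 0.4602 -0.0827  0.225 ]
 rotvec(tool) [ 0.1071 -0.4257  0.4767] shift before turn [ 0.0848 -0.2837  0.0173] after turn [-0.0443 -0.2905  0.0403]
```

Request:
drive_tool(moves=[0.0268,-0.1064,0.1192,0,0,0,0.1,0.0268,-0.1064,0.1192,0,0,0,0.1,0.0268,-0.1064,0.1192,0,0,0,0.1,0.0268,-0.1064,0.1192,0,0,0,0.1,0,0,0,-0.0074,-0.0484,0.0067,0.1])

```text
t: 14.2
ee_pos: [0.472, 0.1653, 0.2368]
eef_rot: [0.119, 0.97, -0.027, 0.211]
ft_force: [0.8, 0.0, -0.1]
width: 0.168
grasp_force: 30.0
```

Request:
drive_tool(moves=[0,0,0,-0.0074,-0.0484,0.0067,0.1,0,0,0,-0.0074,-0.0484,0.0067,0.1,0,0,0,-0.0074,-0.0484,0.0067,0.1,0,0,0,-0.0074,-0.0484,0.0067,0.1,0,0,0,-0.0074,-0.0484,0.0067,0.1])

```text
t: 14.82
ee_pos: [0.4601, -0.0845, 0.2231]
eef_rot: [0.119, 0.97, -0.028, 0.211]
ft_force: [1.0, 0.1, -0.4]
width: 0.169
grasp_force: 30.0
```

Request:
drive_tool(moves=[0,0,0,0,0,0,0.1,0,0,0,0,0,0,0.1,0,0,0,0,0,0,0.1])

```text
t: 15.2
ee_pos: [0.4609, -0.0819, 0.224]
eef_rot: [0.118, 0.97, -0.027, 0.211]
ft_force: [-0.0, -0.1, 0.2]
width: 0.17
grasp_force: 30.0
```

```bash
python3 plan.py BL .086
```

```text
t 15.2 tcp [ 0.4609 -0.0819  0.224 ] F [-0.  -0.1  0.2] w 0.17 g 30.0 target [ 0.4905 -0.0905  0.1579]
 rotvec(tool) [-0.0004 -0.0076  0.0068] shift before turn [-0.0006 -0.001   0.0729] after turn [-0.     -0.001   0.0729]
```

Request:
drive_tool(moves=[0,-0.0065,0.006,0,0,0.04,0.1,0,0,0,0,0,0.027,0.1,0,0,0,0,0,0.005,0.1,0,0,0,0,0,0,0.1,0,0,0,0,0,0,0.1])

```text
t: 15.82
ee_pos: [0.4904, -0.0903, 0.1601]
eef_rot: [0.121, 0.969, -0.027, 0.215]
ft_force: [0.4, 0.6, -0.7]
width: 0.167
grasp_force: 30.0
```

```bash
python3 plan.py BL .0184
python3 - <<'E'
from h import *
f=grab('wrist','w5'); g=grab('side','s5')
a=cv2.resize(f['color'][140:260,255:375],(400,400)); b=cv2.resize(g['color'][150:270,280:400],(400,400))
cv2.imwrite('pics/c5.png',np.hstack([a,b])[:,:,::-1])
E
```

```text
t 15.82 tcp [ 0.4904 -0.0903  0.1601] F [ 0.4  0.6 -0.7] w 0.167 g 30.0 target [ 0.5182 -0.0975  0.0967]
 rotvec(tool) [-0.001   0.0012 -0.0002] shift before turn [ 0.0009 -0.      0.0696] after turn [ 0.0008 -0.0001  0.0696]
```

View pics/c5.png

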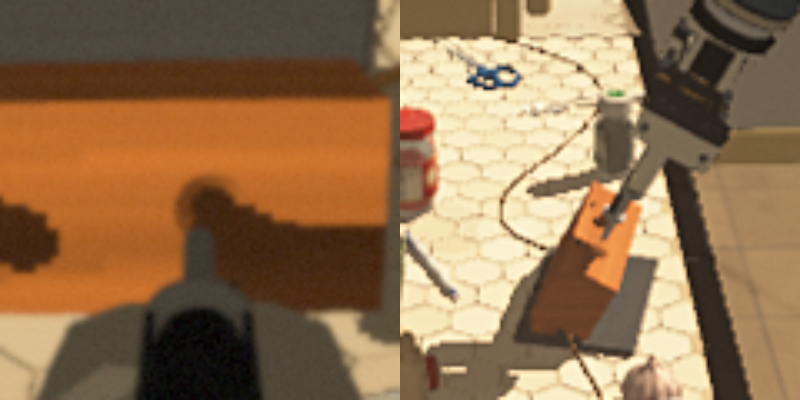

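The tip is at crop (200,230) and the mouth at (207,202), a small offset. I'll correct it and insert.

Request:
drive_tool(moves=[0,0,0,0.001,0.0012,0,0.1,0,0,0,0,0,0.008,0.1,0,0,0,0,0,0.008,0.1,0,0,0,0,0,0.008,0.1,0,0,0,0,0,0,0.1])

```text
t: 16.55
ee_pos: [0.4994, -0.0916, 0.136]
eef_rot: [0.122, 0.969, -0.027, 0.214]
ft_force: [1.2, 3.3, -1.8]
width: 0.167
grasp_force: 30.0
```

```bash
python3 plan.py BL .0184
```

```text
t 16.55 tcp [ 0.4994 -0.0916  0.136 ] F [ 1.2  3.3 -1.8] w 0.167 g 30.0 target [ 0.5182 -0.0975  0.0967]
 rotvec(tool) [-0.001  -0.0018 -0.0007] shift before turn [-0.0014 -0.0011  0.044 ] after turn [-0.0013 -0.0011  0.044 ]
```

Request:
drive_tool(moves=[0,0,0,-0.0007,0.001,0.009,0.1,0,0,0,0,0,0.01,0.1,0,0,0,0,0,0.01,0.1,0,0,0,0,0,0.01,0.1,0,0,0,0,0,0,0.1])

```text
t: 17.18
ee_pos: [0.5163, -0.0951, 0.101]
eef_rot: [0.122, 0.969, -0.027, 0.214]
ft_force: [-0.1, 0.7, -0.8]
width: 0.167
grasp_force: 30.0
```

```bash
python3 plan.py BL .0184
```

```text
t 17.18 tcp [ 0.5163 -0.0951  0.101 ] F [-0.1  0.7 -0.8] w 0.167 g 30.0 target [ 0.5182 -0.0975  0.0967]
 rotvec(tool) [-0.0013 -0.0013 -0.0007] shift before turn [-0.0004 -0.0018  0.005 ] after turn [-0.0004 -0.0018  0.005 ]
```

Request:
drive_tool(moves=[0,0,0,0,0,0.004,0.1,0,0,0,0,0,0.0015,0.1,0,0,0,0,0,0.001,0.1,0,0,0,0,0,0,0.1])

```text
t: 17.68
ee_pos: [0.5187, -0.0956, 0.0964]
eef_rot: [0.122, 0.969, -0.027, 0.215]
ft_force: [-6.4, 2.3, 7.7]
width: 0.169
grasp_force: 30.0
```

```bash
python3 plan.py BL .0184
```

```text
t 17.68 tcp [ 0.5187 -0.0956  0.0964] F [-6.4  2.3  7.7] w 0.169 g 30.0 target [ 0.5182 -0.0975  0.0967]
 rotvec(tool) [-0.0011 -0.0002 -0.0006] shift before turn [-0.0001 -0.002  -0.0003] after turn [-0.0001 -0.002  -0.0003]
```

Request:
drive_tool(moves=[0,0,0,0,0,0.001,0.1,0,0,0,0,0,0,0.1,0,0,0,0,0,-0.0013,0.1,0,0,0,0,0,0,0.4,0,0,0,0,0,0,0.4])

```text
t: 18.3
ee_pos: [0.5191, -0.0958, 0.0963]
eef_rot: [0.122, 0.969, -0.027, 0.215]
ft_force: [0.6, 0.3, -0.6]
width: 0.334
grasp_force: 0.0
```

Request:
drive_tool(moves=[0,0,0,0,0,0,0.4,0,0,0,0,0,-0.03,0.4,0,0,0,0,0,-0.05,0.4,0,0,0,0,0,-0.05,0.4,0,0,0,0,0,0,0.4])

```text
t: 18.92
ee_pos: [0.4662, -0.0821, 0.2172]
eef_rot: [0.122, 0.968, -0.028, 0.218]
ft_force: [0.3, 0.9, -0.5]
width: 0.401
grasp_force: 0.0
```

```bash
python3 plan.py BL .16
python3 - <<'E'
from h import *
f=grab('wrist','w6'); g=grab('side','s6')
a=cv2.resize(f['color'][130:250,210:370],(533,400)); b=cv2.resize(g['color'][180:330,300:400],(267,400))
cv2.imwrite('pics/c6.png',np.hstack([a,b])[:,:,::-1])
E
```

```text
t 18.93 tcp [ 0.4662 -0.0821  0.2172] F [ 0.3  0.9 -0.5] w 0.401 g 0.0 target [ 0.4602 -0.0827  0.225 ]
 rotvec(tool) [-0.0014  0.0059 -0.0006] shift before turn [ 0.0018 -0.0021 -0.0095] after turn [ 0.0019 -0.0021 -0.0094]
```

View pics/c6.png

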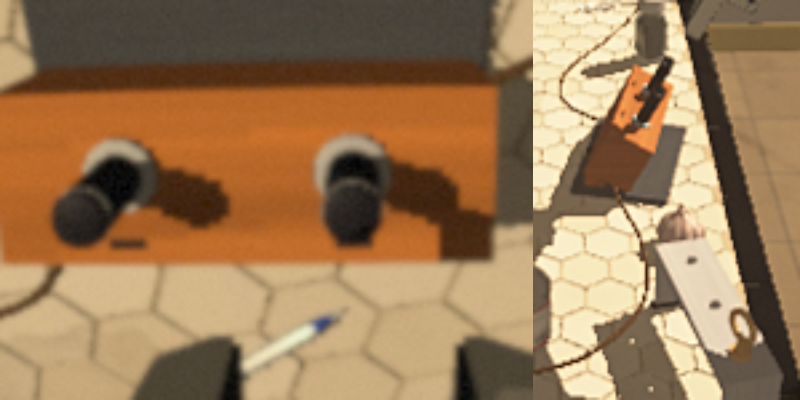

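Both collars sit flat on the face, at crop (120,170) and (352,170). The cake tester still stands in the rack and the garlic is in place, so I'll hand in.

```bash
python3 -c "
from workcell import manip; print(manip.sign_off())"
```

```text
the job is handed in; nothing more can be done
None
```

Both probes are in the dock, one per bore, with their collars flat on the face and the gripper clear. The cake tester is still standing in the rack, the garlic was in place in the last picture, and I handed the job in at about 19 s; no verdict came back.

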